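# Load the sample rack in order

### The job

Load the white sample rack in order: first stand the blue-capped vial from the open bench in the pocket marked with one dot, then the orange-capped vial in the pocket marked with two dots. Both end upright on the bottoms of their pockets and let go; do not tip them over on the way, and leave the white-capped vial on the bench where it stands.

Things in the scene. Friction and masses are not known exactly. Their poses are not given: they have to be found in the camera images.
- blue_vial_mid (a point): Centre, half-way up, of a clear glass vial with a blue screw cap that stands upright loose on the bench: round, 27 mm across, 61 mm tall, 35 g. z axis points up along the vial. Grip it across its diameter from above, at half height or higher, so that the fingertips clear the rack when it stands in its pocket.
- orange_vial_mid (a point): Centre, half-way up, of a clear glass vial with an orange screw cap that stands upright loose on the bench: round, 25 mm across, 63 mm tall, 30 g. z axis points up along the vial. Grip it like the blue one.
- white_vial_mid (a point): Centre, half-way up, of a clear glass vial with a white screw cap that stands upright loose on the bench: round, 25 mm across, 61 mm tall. It is not wanted in the rack and stays where it is.
- pocket_1 (a point): Centre of the mouth, level with the rack's top, of the pocket marked with one black dot. The rack is a fixed white block, 88 x 200 x 20 mm, with three empty round pockets in a row 60 mm apart, numbered by one to three black dots on the strip beside them; each is 41 mm across and 12 mm deep, its flat grey bottom 8 mm above the bench.
- pocket_2 (a point): Centre of the mouth of the pocket marked with two dots, next to pocket one; same size. Axes of both points: x across the row, from the dots to the pocket; y along the row, from pocket two to pocket one; z up. Fingers that close along x stay clear of vials in neighbouring pockets.

How it is judged (in metres and radians):
On the way, in this order (a step that is already met when the one before it is completed fails the run):
1. the blue-capped vial stands in pocket one (horizontal distance between blue_vial_mid and pocket_1 below 0.014 m and z of blue_vial_mid in the frame of pocket_1 below 0.024 m and angle between blue_vial_mid's own z axis and vertical below 0.18 rad), for 0.2 s.
2. the orange-capped vial stands in pocket two (horizontal distance between orange_vial_mid and pocket_2 below 0.014 m and z of orange_vial_mid in the frame of pocket_2 below 0.025 m and angle between orange_vial_mid's own z axis and vertical below 0.18 rad), for 0.2 s.
At the end, for the whole second after the job is handed in: Blue-capped vial in pocket one, orange-capped vial in pocket two: each within 14 mm of the pocket's centre, within 10 degrees of upright, seated on its bottom (vial centre under 24 mm, orange 25 mm, above the rack's top); white-capped vial within 30 mm of its start (all of step 1 and all of step 2 and distance of white_vial_mid from where it was at the start of the episode below 0.03 m); the robot touches nothing.
It fails at once if the blue-capped or the orange-capped vial is tipped over (more than 45 degrees) (angle between any of blue_vial_mid, orange_vial_mid's own z axis and vertical above 0.8 rad).
It fails at once if the white-capped vial is moved more than 30 mm or knocked over (distance of white_vial_mid from where it was at the start of the episode above 0.03 m or angle between white_vial_mid's own z axis and vertical above 0.5 rad).
It also fails if it takes over 56 s, if anything falls off the work surface, if the arm or the gripper's body presses on something with over 40 N, if the wrist force passes 120 N, or if a joint passes its speed limit or range.

### The arm

A 6-joint arm with a two-finger parallel gripper is mounted at the origin on a cart in front of the work surface, level with it; the furniture and walls round the work are solid. World frame = base frame: x ahead of the robot, y to its left, z up, the work surface at z = 0. Lengths are in m, angles in degrees, forces in N, time in s.
With the tool pointing down it reaches from about 0.25 to 0.725 m from the base axis. Payload 9.7 kg.
Tool frame: the origin (TCP) lies at the very end of the fingers, on their centre line; the grasp point (between the pads) lies 19 mm behind it (bot.hold_point_z is the distance from the TCP to the grasp point, in m); z points along the fingers, y is the line along which they close (so a half turn about z gives the same grasp; the last joint's range is limited). The gripper opens to 85 mm and grips with 20 to 120 N. Pads are 22 mm wide; open, the fingers measure 114 mm over their backs; the gripper's body (76 mm by 85 mm) begins 54 mm behind the grasp point. The pads swing forward as they close: fully open they stand 13 mm farther back than shut.
Start: joints at [-66.52, 4.979, 10.078, 95.1, 0, 90], TCP at [0.219, -0.504, 0.231] pointing down, gripper open.
Joint ranges: [-179.16, 179.16], [-48.56, 103.87], [-65.8, 70.77], [-126.05, 130.52], [-82.76, 87.17], [-180, 180]. Speed limits (degrees/s): [127.2, 127.2, 147.25, 180, 180, 180].

### API

Orientations are given as [roll, pitch, yaw] about the fixed x, y, z axes, in that order (R = Rz(yaw) Ry(pitch) Rx(roll)).
In Python, from workcell import bot gives the robot as it stands.
- The arm moves only by the tool play_rows, never from a script. Its argument "targets" is a list of rows, each an object with "grip": the closure in counts, from 0 (fully open) to 255 (shut); "linear": the shift along the world's x, y, z in cm, a list of three; "delta_rot": the turn, a rotation vector about the world's x, y, z in rad, a list of three. A call has 1 to 10 rows; each row is the pose to reach, as a shift and turn from the pose commanded when the call began; what a row does not reach only later rows make up. A row lasts 1/10 s, in which the tool goes at most 50 mm and 8.59 degrees, less where a joint would pass 70% of its speed; a pose out of reach is approached as far as the arm can. A call with a gripper value outside its range is refused whole. The fingers move at their own pace and stop on an object; "force" is the grip in N (left out, the last holds). Time passes only in rows, so rows that repeat a pose let the fingers close. It gives the time, the measured TCP pose, the force, the opening and the grip force at its end, in the units of the state.
- bot.get_obs(): the state, without advancing time (a new reading comes with each control period).
- bot.camera(name): name is "side" or "top"; returns a dict with "color" (400x640x3 uint8, red, green, blue), "range_z" (400x640 float32, m along the optical axis (not along the pixel's ray), 0 where there is no reading), "fov_y" (degrees; the focal length in pixels is half the picture's height over the tangent of half this angle, whatever the lens; pixels are square), "cx", "cy" (the principal point, pixels), "world_to_cam" (4x4, takes a point from world to camera coordinates). Camera axes: x right, y up, looking along -z (the intrinsics and any distortion apply to the point x, -y, -z); pixel columns grow to the right and rows downward; lengths in m; the calibration is good to about 2 mm. A picture is of the moment at which its call begins.
- bot.job_done(): hands the job in; it is judged then, once.
Trained networks look in a picture, given as the dict that the camera call returned (one of the last four; its "shot" number tells which), for a name from the list of things; names that differ only in an ending like _2 or _b are one class to them, and where a whole thing is asked for, a point or a joint stands for the part that bears it (a point fixed in the world has none). Each returns a list of dicts, best first, with "conf" (0 to 1); they miss things now and then, are a little off and sometimes report something else, mostly with a low value. They report only what shows in the picture. A call takes as long as a camera call.
- bot.search_frame(picture, target): "box" ([left, top, right, bottom] in pixels, round what is visible of it).
- bot.trace(picture, target): "pixels" (400x640 bool, what is visible of it) and "box" ([left, top, right, bottom] in pixels, round what is visible of it).
- bot.pinpoint(picture, target): "pixel" ([column, row] in pixels: a listed point, or the origin of a listed thing).
The state is a dict: "time": time; "q": joint angles; "qd": joint speeds; "joint_efforts": joint torques, N m; "ee_pos": TCP position; "tcp_rot": TCP orientation; "wrist_force": force on the tool from outside, world axes, zero at the start; "torque": the same for the moment, N m; "opening": finger opening in m; "grasp_force": force on a finger pad.
Only numpy, scipy, OpenCV 4.12 (cv2) and the standard library are available. Lean on these libraries where they do the work, as an engineer would, in place of code of your own. Each camera call takes 0.05 s, during which the arm holds its last target. There are 200 camera calls.

## Working session

There is one attempt and no reset: what is moved stays moved. The work goes in short steps, Python scripts to look and compute and a tool call to move; the robot and the scene stay as the last step left them, time stands still between calls to the robot, and variables do not carry over. Pictures are saved under pics/ and viewed, at most 12 in all, crops included, and the job is handed in when it is done.

Besides the shell and the picture viewer there is one more tool, called after "Request:" by a JSON object that holds its "fn" and its "kwargs", one argument or row to a line. play_rows: Moves the arm, as the interface text tells. Its arguments: {"type":"object","properties":{"targets":{"type":"array","items":{"type":"object","properties":{"grip":{"type":"number"},"linear":{"type":"array","items":{"type":"number"}},"delta_rot":{"type":"array","items":{"type":"number"}}}}},"force":{"type":"number"}},"required":["targets"]}

```bash
mkdir -p pics; cat > h.py <<'E'
import numpy as np, cv2
from workcell import bot
def ray(p,px):
    f=200/np.tan(np.radians(p["fov_y"])/2); T=np.linalg.inv(np.array(p["world_to_cam"]))
    d=np.array([(px[0]-p["cx"])/f,-(px[1]-p["cy"])/f,-1.]); return T[:3,3],T[:3,:3]@d
def onz(p,px,z):
    o,d=ray(p,px); return o+d*(z-o[2])/d[2]
def depth(p,px):
    o,d=ray(p,px); c,r=int(round(px[0])),int(round(px[1])); w=p["range_z"][r-2:r+3,c-2:c+3]; w=w[w>0]
    return o+d*np.median(w) if len(w) else None
E
python3 - <<'E'
from h import *
np.set_printoptions(precision=4,suppress=True)
print([ (k,v) for k,v in bot.get_obs().items()])
Z=dict(blue_vial_mid=.0305,orange_vial_mid=.0315,white_vial_mid=.0305,pocket_1=.02,pocket_2=.02)
for n in("top","side"):
    p=bot.camera(n); cv2.imwrite(f"pics/{n}0.png",p["color"][:,:,::-1])
    print(n,{k:v for k,v in p.items() if k not in("color","range_z","world_to_cam")}, ray(p,(320,200)))
    for t,z in Z.items():
        for r in bot.pinpoint(p,t)[:3]: print(t,np.array(r["pixel"]),round(r["conf"],2),onz(p,r["pixel"],z),depth(p,r["pixel"]))
E
```

```text
[('time', 0.0), ('q', array([-66.5198,   5.0116,  10.0343,  95.0984,  -0.0022,  90.0005])), ('qd', array([-0.019 , -0.0933,  0.0656, -0.0245,  0.0365,  0.0256])), ('joint_efforts', array([  0.0002, -52.0388,  46.4805,   0.0164,  -0.0001,   0.    ])), ('ee_pos', array([ 0.219 , -0.5043,  0.2306])), ('tcp_rot', array([-179.9243,    0.0022,   23.4797])), ('wrist_force', array([-0.037 ,  0.3556, -0.0543])), ('torque', array([-0.024 ,  0.0314, -0.0004])), ('grasp_force', 0.0), ('opening', 0.08542412730871476)]
top {'fov_y': 51.1593426554723, 'cx': 312.60700065126025, 'cy': 198.26603544863636, 'shot': 1} (array([ 0.2947, -0.1638,  0.9495]), array([ 0.186 , -0.0077, -0.9827]))
blue_vial_mid [331.7 176.2] 0.51 [ 0.5236 -0.1973  0.0305] [ 0.5158 -0.1962  0.0616]
orange_vial_mid [429.  181.1] 0.69 [ 0.5128 -0.4161  0.0315] [ 0.5071 -0.4095  0.0556]
white_vial_mid [383.3 227.9] 0.51 [ 0.4066 -0.3108  0.0305] [ 0.4047 -0.3083  0.046 ]
pocket_1 [240.1 179.2] 0.84 [0.5183 0.012  0.02  ] [0.521  0.0142 0.0085]
pocket_1 [216.2 173.4] 0.66 [0.5317 0.0675 0.02  ] [0.535  0.0707 0.0073]
pocket_1 [333.6
[... 316 characters left out ...]
152628368, 'cx': 320.11359413896224, 'cy': 196.25136305135692, 'shot': 2} (array([ 0.2526, -1.0173,  0.4644]), array([ 0.2285,  0.8759, -0.425 ]))
blue_vial_mid [337.7 214.2] 0.78 [ 0.5063 -0.2114  0.0305] [ 0.5085 -0.2045  0.0268]
orange_vial_mid [374.  264.5] 0.58 [ 0.5108 -0.4314  0.0315] [ 0.5132 -0.4261  0.0276]
white_vial_mid [309.8 240.4] 0.89 [ 0.414  -0.3115  0.0305] [ 0.4112 -0.3235  0.0379]
pocket_1 [317.9 174.3] 0.81 [0.5324 0.0789 0.02  ] [0.5368 0.0962 0.013 ]
pocket_1 [319.4 179.9] 0.66 [0.5254 0.034  0.02  ] [0.5266 0.0388 0.018 ]
pocket_2 [317.9 174.3] 0.81 [0.5324 0.0789 0.02  ] [0.5368 0.0962 0.013 ]
pocket_2 [319.4 179.9] 0.66 [0.5254 0.034  0.02  ] [0.5266 0.0388 0.018 ]
```

View pics/top0.png

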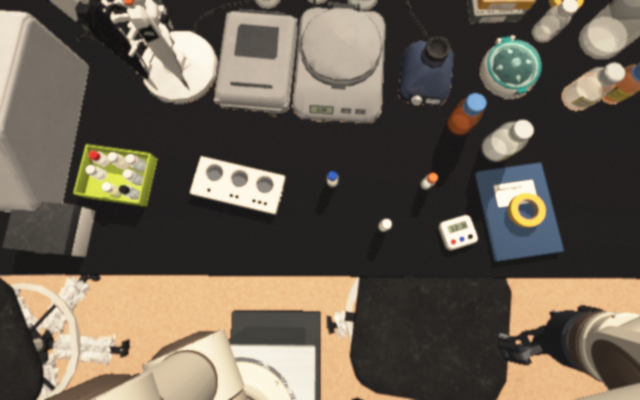

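View pics/side0.png

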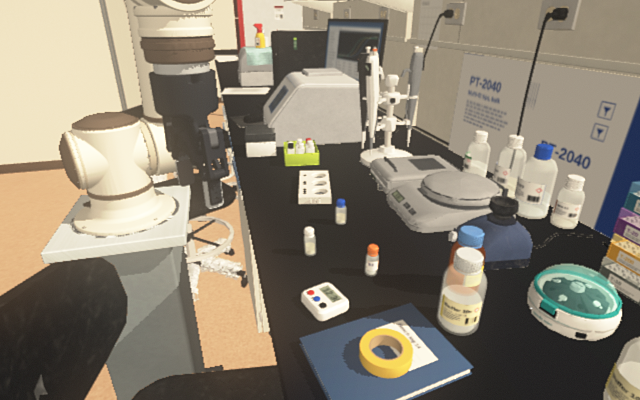

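The top view shows the rack's pockets at about (215,171), (240,178) and (265,184), the blue vial at (332,178), orange at (430,180) and white at (385,225). The side view agrees. I'll zoom in to read the dots and refine the positions.

```bash
python3 - <<'E'
from h import *
np.set_printoptions(precision=4,suppress=True)
p=bot.camera("top"); c=p["color"]
a=cv2.resize(c[150:220,180:300],None,fx=6,fy=6,interpolation=cv2.INTER_CUBIC)[:,:,::-1]
cv2.imwrite("pics/rack.png",a)
b=np.hstack([cv2.resize(c[y-20:y+20,x-20:x+20],None,fx=6,fy=6,interpolation=cv2.INTER_CUBIC) for x,y in((332,178),(430,180),(385,225))])[:,:,::-1]
cv2.imwrite("pics/vials.png",b)
hsv=cv2.cvtColor(c,cv2.COLOR_RGB2HSV)
# pockets: grey in white block
g=cv2.cvtColor(c,cv2.COLOR_RGB2GRAY)
roi=np.zeros_like(g); roi[152:216,188:288]=1
bl=((g>150)&(roi>0)).astype(np.uint8)
cs,h=cv2.findContours(bl,cv2.RETR_CCOMP,cv2.CHAIN_APPROX_NONE)
for k,ct in zip(h[0],cs):
    if len(ct)>=5:
        m=cv2.minAreaRect(ct); print("rect",m,"hole" if k[3]>=0 else "outer",onz(p,m[0],.02))
        if k[3]<0 and cv2.contourArea(ct)>500:
            print(np.array([onz(p,q,.02)[:2] for q in cv2.boxPoints(m)]))
for t,zt,lo,hi,(x,y) in(("blue",.061,100,130,(332,178)),("orange",.063,3,20,(430,180))):
    m=(hsv[...,0]>=lo)&(hsv[...,0]<=hi)&(hsv[...,1]>110)&(hsv[...,2]>60); k=np.zeros_like(m);k[y-14:y+14,x-14:x+14]=1
    r,cc=np.nonzero(m&k); px=(cc.mean(),r.mean()); print(t,len(r),px,onz(p,px,zt-.005),depth(p,px))
for n in("blue","orange","white"):
    for r in bot.trace(p,n+"_vial_mid")[:1]: print(n,r["conf"],r["box"])
    P=p["range_z"]; 
E
```

```text
rect ((237.32925415039062, 184.35047912597656), (89.43496704101562, 39.51630401611328), 13.448614120483398) outer [0.5062 0.0179 0.02  ]
[[ 0.4851  0.1268]
 [ 0.5762  0.1111]
 [ 0.5273 -0.0917]
 [ 0.4382 -0.0726]]
rect ((265.0000305175781, 203.00006103515625), (2.8284268379211426, 2.8284268379211426), 45.0) hole [ 0.4631 -0.0466  0.02  ]
rect ((259.2500305175781, 201.75003051757812), (2.8284268379211426, 3.535533905029297), 45.0) hole [ 0.466  -0.0335  0.02  ]
rect ((253.50001525878906, 200.50001525878906), (2.8284268379211426, 2.8284268379211426), 45.0) hole [ 0.4688 -0.0204  0.02  ]
rect ((236.50001525878906, 196.50001525878906), (2.8284268379211426, 2.8284268379211426), 45.0) hole [0.4779 0.0186 0.02  ]
rect ((231.00001525878906, 195.00001525878906), (2.8284268379211426, 2.8284268379211426), 45.0) hole [0.4813 0.0313 0.02  ]
rect ((208.50003051757812, 189.50001525878906), (2.8284268379211426, 2.8284268379211426), 45.0) hole [0.4938 0.0832 0.02  ]
rect ((264.2500305175781, 183.75001525878906), (15.55634880065918, 16.26345443725586), 45.0) hole [ 0.5078 -0.0437  0.02  ]
rect ((239.25001525878906, 177.75), (15.55634880065918, 16.26345443725586), 45.0) hole [0.5217 0.0141 0.02  ]
rect ((214.25003051757812, 171.75001525878906), (15.55634880065918, 16.26345443725586), 45.0) hole [0.5356 0.0722 0.02  ]
blue 74 (np.float64(332.06756756756755), np.float64(174.2972972972973)) [ 0.5215 -0.1972  0.056 ] [ 0.5205 -0.197   0.0601]
orange 110 (np.float64(432.59090909090907), np.float64(177.1090909090909)) [ 0.5155 -0.4171  0.058 ] [ 0.5141 -0.4154  0.0638]
blue 0.5 [327.8, 172.5, 339.4, 187.2]
orange 0.46 [420.2, 173.7, 440.1, 189.3]
white 0.7 [376.7, 219.3, 391.9, 229.5]
```

View pics/rack.png

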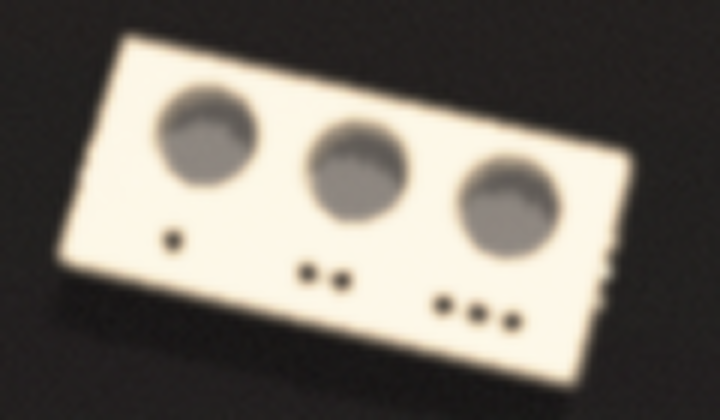

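View pics/vials.png

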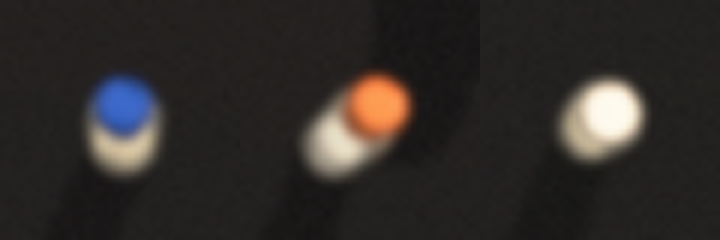

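The rack crop confirms that pocket one is the left one (one dot) and pocket two is the middle one. All three vials stand upright. Pockets measure 59.6 mm apart, against 60 mm expected. I'll cross-check the blue and orange caps with the side camera while moving above blue.

Request:
{"fn": "play_rows", "kwargs": {
  "targets": [
    {"grip":0,"linear":[30.2,30.7,-10],"delta_rot":[0,0,0.925]},
    {"grip":0,"linear":[30.2,30.7,-10],"delta_rot":[0,0,0.925]},
    {"grip":0,"linear":[30.2,30.7,-10],"delta_rot":[0,0,0.925]},
    {"grip":0,"linear":[30.2,30.7,-10],"delta_rot":[0,0,0.925]},
    {"grip":0,"linear":[30.2,30.7,-10],"delta_rot":[0,0,0.925]},
    {"grip":0,"linear":[30.2,30.7,-10],"delta_rot":[0,0,0.925]},
    {"grip":0,"linear":[30.2,30.7,-10],"delta_rot":[0,0,0.925]},
    {"grip":0,"linear":[30.2,30.7,-10],"delta_rot":[0,0,0.925]},
    {"grip":0,"linear":[30.2,30.7,-10],"delta_rot":[0,0,0.925]},
    {"grip":0,"linear":[30.2,30.7,-10],"delta_rot":[0,0,0.925]}
  ],
  "force": 25
}}

```text
time: 1.8
ee_pos: [0.5231, -0.1938, 0.1293]
tcp_rot: [-179.9, -0.1, 76.7]
wrist_force: [-0.3, -0.9, 0.8]
opening: 0.0852
grasp_force: 0.0
```

```bash
python3 - <<'E'
from h import *
np.set_printoptions(precision=4,suppress=True)
p=bot.camera("side"); c=p["color"]; cv2.imwrite("pics/side1.png",c[:,:,::-1])
hsv=cv2.cvtColor(c,cv2.COLOR_RGB2HSV)
for t,zt,lo,hi,(x,y) in(("blue",.061,100,130,(340,204)),("orange",.063,3,20,(373,250))):
    m=(hsv[...,0]>=lo)&(hsv[...,0]<=hi)&(hsv[...,1]>110)&(hsv[...,2]>60); k=np.zeros_like(m);k[y-14:y+14,x-14:x+14]=1
    r,cc=np.nonzero(m&k); px=((cc.min()+cc.max())/2,r.mean()); print(t,len(r),cc.min(),cc.max(),r.min(),r.max(),onz(p,px,zt-.006),depth(p,px))
g=c.min(2)
bl=np.zeros(g.shape,np.uint8); bl[165:210,290:335]=(g[165:210,290:335]>130)
cs,h=cv2.findContours(bl,cv2.RETR_CCOMP,cv2.CHAIN_APPROX_NONE)
for k,ct in zip(h[0],cs):
    if len(ct)>=8: m=cv2.minAreaRect(ct); print("hole" if k[3]>=0 else "outer",m[0],m[1],onz(p,m[0],.02))
s=bot.get_obs(); print(s["time"],s["ee_pos"],s["tcp_rot"])
E
```

```text
blue 59 337 344 198 206 [ 0.5169 -0.1986  0.055 ] [ 0.5157 -0.2022  0.0568]
orange 143 367 379 243 256 [ 0.5124 -0.4188  0.057 ] [ 0.5114 -0.4212  0.0586]
outer (314.5, 186.5) (33.0, 33.0) [ 0.4995 -0.0101  0.02  ]
hole (321.0, 192.5) (3.0, 6.0) [ 0.5065 -0.0554  0.02  ]
hole (304.5, 191.0) (6.0, 3.0) [ 0.4651 -0.0334  0.02  ]
hole (320.0, 184.0) (6.0, 2.0) [0.5192 0.0034 0.02  ]
hole (304.2500305175781, 182.25003051757812) (3.535533905029297, 2.8284268379211426) [0.4783 0.0283 0.02  ]
1.85 [ 0.522  -0.1954  0.1302] [-179.9053   -0.0178   76.6892]
```

Request:
{"fn": "play_rows", "kwargs": {
  "targets": [
    {"grip":0,"linear":[-0.1,-0.1,-3]},
    {"grip":0,"linear":[-0.1,-0.1,-6]},
    {"grip":0,"linear":[-0.1,-0.1,-9]},
    {"grip":0,"linear":[-0.1,-0.1,-11]},
    {"grip":0,"linear":[-0.1,-0.1,-11]},
    {"grip":0,"linear":[-0.1,-0.1,-11]},
    {"grip":120,"linear":[-0.1,-0.1,-11]},
    {"grip":255,"linear":[-0.1,-0.1,-11]},
    {"grip":255,"linear":[-0.1,-0.1,-11]},
    {"grip":255,"linear":[-0.1,-0.1,-11]}
  ],
  "force": 25
}}

```text
validation failed for argument at $.ta...
```

Request:
{"fn": "play_rows", "kwargs": {
  "targets": [
    {"grip":255,"linear":[0,0,0]},
    {"grip":255,"linear":[0,0,0]},
    {"grip":255,"linear":[0,0,0]},
    {"grip":255,"linear":[0,0,2]},
    {"grip":255,"linear":[0,0,4]},
    {"grip":255,"linear":[0,0,6]},
    {"grip":255,"linear":[0,0,6]},
    {"grip":255,"linear":[0,0,6]}
  ]
}}

```text
validation failed for argument at $.ta...
```

```bash
cat >> h.py <<'E'
def cap(p,lo,hi,roi):
    c=p["color"]; hsv=cv2.cvtColor(c,cv2.COLOR_RGB2HSV); m=(hsv[...,0]>=lo)&(hsv[...,0]<=hi)&(hsv[...,1]>110)&(hsv[...,2]>60)
    k=np.zeros_like(m);x0,y0,x1,y1=roi;k[y0:y1,x0:x1]=1; r,cc=np.nonzero(m&k)
    return len(r),((cc.min()+cc.max())/2,(r.min()+r.max())/2) if len(r) else None
E
python3 - <<'E'
from h import *
np.set_printoptions(precision=4,suppress=True)
s=bot.get_obs(); print(s["time"],s["ee_pos"],s["tcp_rot"],s["opening"])
ims=[]
for n,roi in(("top",(312,140,360,210)),("side",(315,160,365,225))):
    p=bot.camera(n); k,px=cap(p,100,130,roi); print(n,k,px,px and onz(p,px,s["ee_pos"][2]+.035), px and depth(p,px))
    x0,y0,x1,y1=roi; ims.append(cv2.resize(p["color"][y0-20:y1+20,x0-20:x1+20],(400,480),interpolation=cv2.INTER_CUBIC)[:,:,::-1])
cv2.imwrite("pics/g1.png",np.hstack(ims))
E
```

```text
1.85 [ 0.522  -0.1954  0.1302] [-179.9053   -0.0178   76.6892] 0.08537686299191434
top 0 None None None
side 59 (np.float64(340.5), np.float64(202.0)) [ 0.446  -0.4182  0.1652] [ 0.5161 -0.2012  0.0568]
```

View pics/g1.png

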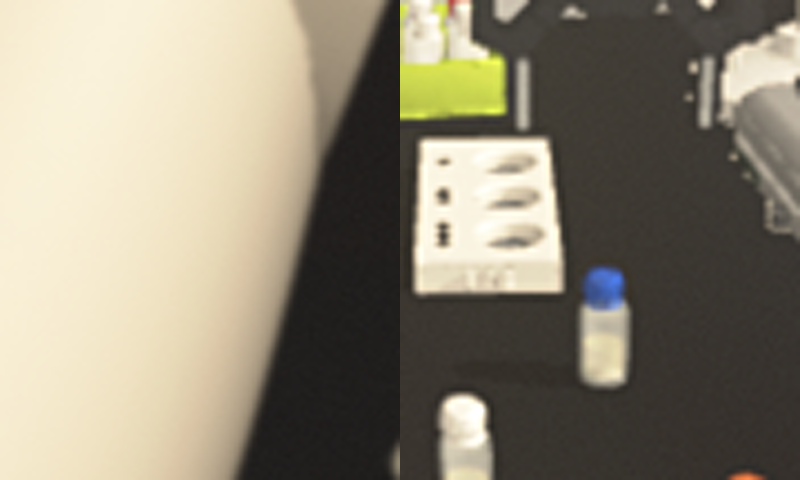

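Those moves were refused because the rows had no delta_rot, so nothing moved. The side view shows the open fingers centred over the blue vial, and the arm blocks the top view.

Request:
{"fn": "play_rows", "kwargs": {
  "targets": [
    {"grip":0,"linear":[-0.1,-0.1,-3],"delta_rot":[0,0,0]},
    {"grip":0,"linear":[-0.1,-0.1,-6],"delta_rot":[0,0,0]},
    {"grip":0,"linear":[-0.1,-0.1,-9],"delta_rot":[0,0,0]},
    {"grip":0,"linear":[-0.1,-0.1,-11],"delta_rot":[0,0,0]},
    {"grip":0,"linear":[-0.1,-0.1,-11],"delta_rot":[0,0,0]},
    {"grip":0,"linear":[-0.1,-0.1,-11],"delta_rot":[0,0,0]},
    {"grip":120,"linear":[-0.1,-0.1,-11],"delta_rot":[0,0,0]},
    {"grip":255,"linear":[-0.1,-0.1,-11],"delta_rot":[0,0,0]},
    {"grip":255,"linear":[-0.1,-0.1,-11],"delta_rot":[0,0,0]},
    {"grip":255,"linear":[-0.1,-0.1,-11],"delta_rot":[0,0,0]}
  ],
  "force": 25
}}

```text
time: 2.95
ee_pos: [0.5204, -0.1985, 0.0218]
tcp_rot: [180.0, 0.0, 76.5]
wrist_force: [0.5, 0.3, -0.2]
opening: 0.0283
grasp_force: 0.0
```

Request:
{"fn": "play_rows", "kwargs": {
  "targets": [
    {"grip":255,"linear":[0,0,0],"delta_rot":[0,0,0]},
    {"grip":255,"linear":[0,0,0],"delta_rot":[0,0,0]},
    {"grip":255,"linear":[0,0,0],"delta_rot":[0,0,0]},
    {"grip":255,"linear":[0,0,2],"delta_rot":[0,0,0]},
    {"grip":255,"linear":[0,0,4],"delta_rot":[0,0,0]},
    {"grip":255,"linear":[0,0,6],"delta_rot":[0,0,0]},
    {"grip":255,"linear":[0,0,6],"delta_rot":[0,0,0]},
    {"grip":255,"linear":[0,0,6],"delta_rot":[0,0,0]}
  ]
}}

```text
time: 3.75
ee_pos: [0.5202, -0.1984, 0.0808]
tcp_rot: [180.0, -0.0, 76.5]
wrist_force: [0.3, 0.4, -1.5]
opening: 0.0259
grasp_force: 24.9
```

```bash
python3 - <<'E'
from h import *
np.set_printoptions(precision=4,suppress=True)
s=bot.get_obs(); print(s["time"],s["ee_pos"],s["tcp_rot"],s["opening"],s["grasp_force"])
p=bot.camera("side"); k,px=cap(p,100,130,(315,140,365,225)); print(k,px,onz(p,px,.115),depth(p,px))
r=bot.trace(p,"blue_vial_mid")
for q in r[:2]: print(q["conf"],q["box"])
cv2.imwrite("pics/g2.png",cv2.resize(p["color"][120:240,280:400],(600,600),interpolation=cv2.INTER_CUBIC)[:,:,::-1])
E
```

```text
3.75 [ 0.5202 -0.1984  0.0808] [179.9957  -0.0023  76.4833] 0.025902613596484846 24.8731334740296
46 (np.float64(342.5), np.float64(179.0)) [ 0.5204 -0.1998  0.115 ] [ 0.5192 -0.2034  0.1165]
0.6 [300.0, 169.8, 334.4, 205.1]
```

View pics/g2.png

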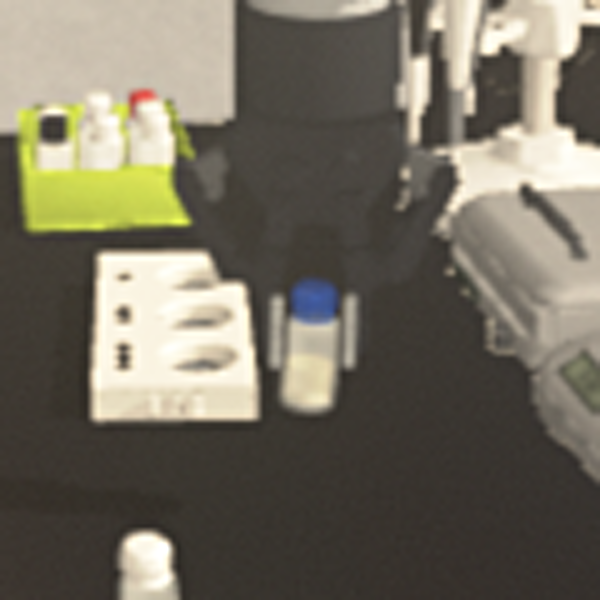

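The side crop shows the blue vial held upright between the pads, aligned with the TCP. Next I carry it to pocket one and lower it.

Request:
{"fn": "play_rows", "kwargs": {
  "targets": [
    {"grip":255,"linear":[0.2,3,0],"delta_rot":[0,0,0]},
    {"grip":255,"linear":[0.4,7.5,0],"delta_rot":[0,0,0]},
    {"grip":255,"linear":[0.6,12,0],"delta_rot":[0,0,0]},
    {"grip":255,"linear":[0.9,16.5,0],"delta_rot":[0,0,0]},
    {"grip":255,"linear":[1.1,21,0],"delta_rot":[0,0,0]},
    {"grip":255,"linear":[1.3,25,0],"delta_rot":[0,0,0]},
    {"grip":255,"linear":[1.4,27,0],"delta_rot":[0,0,0]},
    {"grip":255,"linear":[1.4,27,0],"delta_rot":[0,0,0]},
    {"grip":255,"linear":[1.4,27,0],"delta_rot":[0,0,0]},
    {"grip":255,"linear":[1.4,27,0],"delta_rot":[0,0,0]}
  ]
}}

```text
time: 4.85
ee_pos: [0.5338, 0.0706, 0.0807]
tcp_rot: [-180.0, 0.0, 76.4]
wrist_force: [0.4, 0.4, -0.6]
opening: 0.0258
grasp_force: 24.9
```

Request:
{"fn": "play_rows", "kwargs": {
  "targets": [
    {"grip":255,"linear":[0,0,-1.5],"delta_rot":[0,0,0]},
    {"grip":255,"linear":[0,0,-3],"delta_rot":[0,0,0]},
    {"grip":255,"linear":[0,0,-3.8],"delta_rot":[0,0,0]},
    {"grip":255,"linear":[0,0,-4.5],"delta_rot":[0,0,0]},
    {"grip":255,"linear":[0,0,-5],"delta_rot":[0,0,0]},
    {"grip":255,"linear":[0,0,-5],"delta_rot":[0,0,0]},
    {"grip":255,"linear":[0,0,-5],"delta_rot":[0,0,0]}
  ]
}}

```text
time: 5.55
ee_pos: [0.5343, 0.0716, 0.0315]
tcp_rot: [180.0, -0.0, 76.5]
wrist_force: [-0.2, -0.3, -0.6]
opening: 0.0258
grasp_force: 24.8
```

```bash
python3 - <<'E'
from h import *
np.set_printoptions(precision=4,suppress=True)
s=bot.get_obs(); print(s["time"],s["ee_pos"],s["tcp_rot"],s["opening"],s["grasp_force"],s["wrist_force"])
p=bot.camera("side"); k,px=cap(p,100,130,(290,140,365,225)); print(k,px,px and onz(p,px,.063),px and depth(p,px))
cv2.imwrite("pics/g3.png",cv2.resize(p["color"][130:230,270:370],(600,600),interpolation=cv2.INTER_CUBIC)[:,:,::-1])
E
```

```text
5.55 [0.5343 0.0716 0.0315] [179.9832  -0.0073  76.479 ] 0.025845449181039107 24.82212457282003 [-0.2183 -0.3196 -0.5544]
24 (np.float64(319.5), np.float64(161.5)) [0.5362 0.0731 0.063 ] [0.5346 0.0667 0.0653]
```

View pics/g3.png

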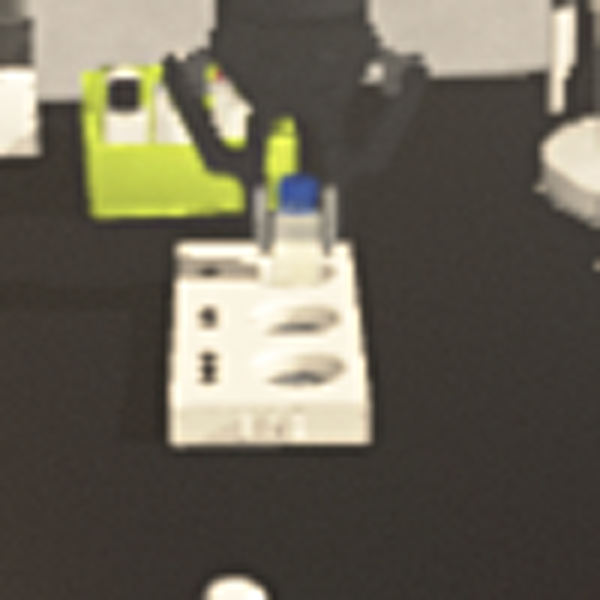

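The blue vial is inside the one-dot pocket, about 1–2 mm above its bottom. I'll lower the last bit, release and retreat upward.

Request:
{"fn": "play_rows", "kwargs": {
  "targets": [
    {"grip":255,"linear":[0,0,-0.15],"delta_rot":[0,0,0]},
    {"grip":255,"linear":[0,0,-0.15],"delta_rot":[0,0,0]},
    {"grip":255,"linear":[0,0,-0.15],"delta_rot":[0,0,0]},
    {"grip":150,"linear":[0,0,-0.15],"delta_rot":[0,0,0]},
    {"grip":100,"linear":[0,0,-0.15],"delta_rot":[0,0,0]},
    {"grip":60,"linear":[0,0,-0.15],"delta_rot":[0,0,0]},
    {"grip":0,"linear":[0,0,-0.15],"delta_rot":[0,0,0]},
    {"grip":0,"linear":[0,0,-0.15],"delta_rot":[0,0,0]},
    {"grip":0,"linear":[0,0,-0.15],"delta_rot":[0,0,0]}
  ]
}}

```text
time: 6.5
ee_pos: [0.5341, 0.0715, 0.0298]
tcp_rot: [-180.0, 0.0, 76.5]
wrist_force: [-0.4, 0.6, -0.4]
opening: 0.0854
grasp_force: 0.0
```

Request:
{"fn": "play_rows", "kwargs": {
  "targets": [
    {"grip":0,"linear":[0,0,2],"delta_rot":[0,0,0]},
    {"grip":0,"linear":[0,0,5],"delta_rot":[0,0,0]},
    {"grip":0,"linear":[0,0,9],"delta_rot":[0,0,0]},
    {"grip":0,"linear":[0,0,11],"delta_rot":[0,0,0]},
    {"grip":0,"linear":[-0.2,-5,11],"delta_rot":[0,0,0]},
    {"grip":0,"linear":[-0.4,-10,11],"delta_rot":[0,0,0]},
    {"grip":0,"linear":[-0.6,-15,11],"delta_rot":[0,0,0]},
    {"grip":0,"linear":[-0.8,-20,11],"delta_rot":[0,0,0]},
    {"grip":0,"linear":[-1,-25,11],"delta_rot":[0,0,0]},
    {"grip":0,"linear":[-1.2,-30,11],"delta_rot":[0,0,0]}
  ]
}}

```text
time: 7.5
ee_pos: [0.5217, -0.2303, 0.14]
tcp_rot: [180.0, 0.0, 76.5]
wrist_force: [1.5, 0.1, -0.3]
opening: 0.0855
grasp_force: 0.0
```

```bash
python3 - <<'E'
from h import *
np.set_printoptions(precision=4,suppress=True)
s=bot.get_obs(); print(s["time"],s["ee_pos"],s["tcp_rot"],s["opening"])
ims=[]
for n,roi in(("side",(290,140,365,225)),("top",(190,140,290,215))):
    p=bot.camera(n); k,px=cap(p,100,130,roi); print(n,k,px,px and onz(p,px,.064),px and depth(p,px))
    x0,y0,x1,y1=roi; ims.append(cv2.resize(p["color"][y0:y1,x0:x1],(400,400),interpolation=cv2.INTER_CUBIC)[:,:,::-1])
cv2.imwrite("pics/g4.png",np.hstack(ims))
E
```

```text
7.5 [ 0.5217 -0.2303  0.14  ] [179.9709   0.0013  76.4821] 0.08547755610921794
side 30 (np.float64(318.0), np.float64(162.0)) [0.5301 0.0673 0.064 ] [0.5302 0.0677 0.0639]
top 49 (np.float64(209.5), np.float64(168.5)) [0.5315 0.0719 0.064 ] [0.5305 0.0709 0.0677]
```

View pics/g4.png

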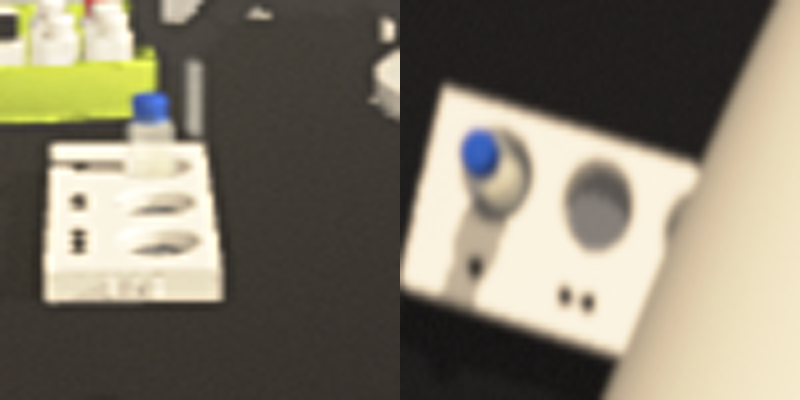

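Blue stands upright in the one-dot pocket, about 4 mm off centre in both views. Now for orange.

Request:
{"fn": "play_rows", "kwargs": {
  "targets": [
    {"grip":0,"linear":[-0.2,-5,0],"delta_rot":[0,0,0]},
    {"grip":0,"linear":[-0.4,-10,0],"delta_rot":[0,0,0]},
    {"grip":0,"linear":[-0.6,-15,0],"delta_rot":[0,0,0]},
    {"grip":0,"linear":[-0.8,-19,0],"delta_rot":[0,0,0]},
    {"grip":0,"linear":[-0.8,-19,0],"delta_rot":[0,0,0]},
    {"grip":0,"linear":[-0.8,-19,0],"delta_rot":[0,0,0]},
    {"grip":0,"linear":[-0.8,-19,0],"delta_rot":[0,0,0]},
    {"grip":0,"linear":[-0.8,-19,0],"delta_rot":[0,0,0]}
  ]
}}

```text
time: 8.4
ee_pos: [0.5146, -0.4169, 0.1402]
tcp_rot: [180.0, -0.0, 76.6]
wrist_force: [0.2, 0.4, -0.1]
opening: 0.0855
grasp_force: 0.0
```

```bash
python3 - <<'E'
from h import *
np.set_printoptions(precision=4,suppress=True)
s=bot.get_obs(); print(s["time"],s["ee_pos"],s["tcp_rot"],s["opening"],s["q"])
p=bot.camera("side"); cv2.imwrite("pics/g5.png",cv2.resize(p["color"][160:310,280:480],(800,600),interpolation=cv2.INTER_CUBIC)[:,:,::-1])
E
```

```text
8.4 [ 0.5146 -0.4169  0.1402] [179.9828  -0.0005  76.5672] 0.08547040498562218 [-39.0175  19.8033  17.3915  87.5729   0.0079  64.4154]
```

View pics/g5.png

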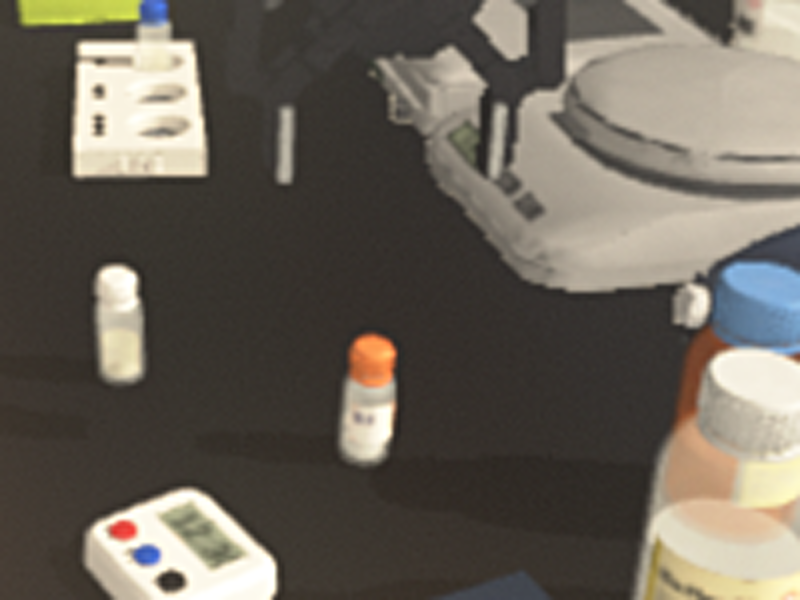

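The fingers straddle the orange vial with nothing in the way, and blue and white are both undisturbed. I'll descend and grip.

Request:
{"fn": "play_rows", "kwargs": {
  "targets": [
    {"grip":0,"linear":[0,0,-3],"delta_rot":[0,0,0]},
    {"grip":0,"linear":[0,0,-6],"delta_rot":[0,0,0]},
    {"grip":0,"linear":[0,0,-9],"delta_rot":[0,0,0]},
    {"grip":0,"linear":[0,0,-11.7],"delta_rot":[0,0,0]},
    {"grip":0,"linear":[0,0,-11.7],"delta_rot":[0,0,0]},
    {"grip":0,"linear":[0,0,-11.7],"delta_rot":[0,0,0]},
    {"grip":120,"linear":[0,0,-11.7],"delta_rot":[0,0,0]},
    {"grip":255,"linear":[0,0,-11.7],"delta_rot":[0,0,0]},
    {"grip":255,"linear":[0,0,-11.7],"delta_rot":[0,0,0]},
    {"grip":255,"linear":[0,0,-11.7],"delta_rot":[0,0,0]}
  ]
}}

```text
time: 9.45
ee_pos: [0.5144, -0.4185, 0.0236]
tcp_rot: [179.9, 0.0, 76.5]
wrist_force: [-1.0, -0.8, 0.5]
opening: 0.0285
grasp_force: 0.3
```

Request:
{"fn": "play_rows", "kwargs": {
  "targets": [
    {"grip":255,"linear":[0,0,0],"delta_rot":[0,0,0]},
    {"grip":255,"linear":[0,0,0],"delta_rot":[0,0,0]},
    {"grip":255,"linear":[0,0,0],"delta_rot":[0,0,0]},
    {"grip":255,"linear":[0,0,2],"delta_rot":[0,0,0]},
    {"grip":255,"linear":[0,0,4],"delta_rot":[0,0,0]},
    {"grip":255,"linear":[0,0,7],"delta_rot":[0,0,0]},
    {"grip":255,"linear":[0,0,7],"delta_rot":[0,0,0]},
    {"grip":255,"linear":[0,0,7],"delta_rot":[0,0,0]}
  ]
}}

```text
time: 10.25
ee_pos: [0.5144, -0.4184, 0.0931]
tcp_rot: [179.9, 0.0, 76.5]
wrist_force: [0.3, -0.3, -0.6]
opening: 0.0241
grasp_force: 24.5
```

```bash
python3 - <<'E'
from h import *
np.set_printoptions(precision=4,suppress=True)
s=bot.get_obs(); print(s["time"],s["ee_pos"],s["tcp_rot"],s["opening"],s["grasp_force"])
p=bot.camera("side"); k,px=cap(p,3,20,(345,190,405,270)); print(k,px,onz(p,px,s["ee_pos"][2]+.037),depth(p,px))
cv2.imwrite("pics/g6.png",cv2.resize(p["color"][160:310,280:480],(800,600),interpolation=cv2.INTER_CUBIC)[:,:,::-1])
E
```

```text
10.25 [ 0.5144 -0.4184  0.0931] [179.9484   0.0241  76.4751] 0.024052696118155307 24.484386211261153
141 (np.float64(376.0), np.float64(217.0)) [ 0.5117 -0.4253  0.1301] [ 0.5133 -0.4216  0.128 ]
```

View pics/g6.png

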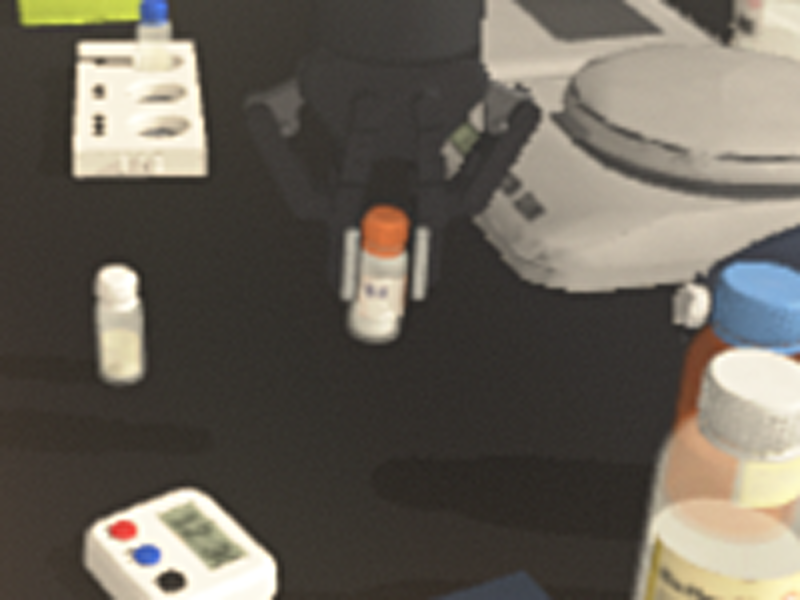

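Orange is held upright at about (376,217) in the side image. Next I carry it to pocket two.

Request:
{"fn": "play_rows", "kwargs": {
  "targets": [
    {"grip":255,"linear":[0,3,0],"delta_rot":[0,0,0]},
    {"grip":255,"linear":[0.1,8,0],"delta_rot":[0,0,0]},
    {"grip":255,"linear":[0.2,13,0],"delta_rot":[0,0,0]},
    {"grip":255,"linear":[0.3,18,0],"delta_rot":[0,0,0]},
    {"grip":255,"linear":[0.4,23,0],"delta_rot":[0,0,0]},
    {"grip":255,"linear":[0.5,28,0],"delta_rot":[0,0,0]},
    {"grip":255,"linear":[0.6,33,0],"delta_rot":[0,0,0]},
    {"grip":255,"linear":[0.6,37.5,0],"delta_rot":[0,0,0]},
    {"grip":255,"linear":[0.6,41,0],"delta_rot":[0,0,0]},
    {"grip":255,"linear":[0.6,43.2,0],"delta_rot":[0,0,0]}
  ]
}}

```text
time: 11.3
ee_pos: [0.5191, 0.0162, 0.0914]
tcp_rot: [-179.9, 0.0, 76.6]
wrist_force: [0.4, -0.1, -0.3]
opening: 0.0235
grasp_force: 24.5
```

Request:
{"fn": "play_rows", "kwargs": {
  "targets": [
    {"grip":255,"linear":[0,0,0],"delta_rot":[0,0,0]},
    {"grip":255,"linear":[0,0,0],"delta_rot":[0,0,0]},
    {"grip":255,"linear":[0,0,-1.5],"delta_rot":[0,0,0]},
    {"grip":255,"linear":[0,0,-3],"delta_rot":[0,0,0]},
    {"grip":255,"linear":[0,0,-4.2],"delta_rot":[0,0,0]},
    {"grip":255,"linear":[0,0,-5],"delta_rot":[0,0,0]},
    {"grip":255,"linear":[0,0,-5.6],"delta_rot":[0,0,0]},
    {"grip":255,"linear":[0,0,-6],"delta_rot":[0,0,0]},
    {"grip":255,"linear":[0,0,-6],"delta_rot":[0,0,0]},
    {"grip":255,"linear":[0,0,-6],"delta_rot":[0,0,0]}
  ]
}}

```text
time: 12.3
ee_pos: [0.5204, 0.0138, 0.0332]
tcp_rot: [180.0, -0.0, 76.5]
wrist_force: [0.4, 0.9, 0.2]
opening: 0.0238
grasp_force: 24.5
```

```bash
python3 - <<'E'
from h import *
np.set_printoptions(precision=4,suppress=True)
s=bot.get_obs(); print(s["time"],s["ee_pos"],s["tcp_rot"],s["opening"],s["grasp_force"],s["wrist_force"])
p=bot.camera("side"); k,px=cap(p,3,20,(305,140,335,185)); print(k,px,px and onz(p,px,.065),px and depth(p,px))
E
```

```text
12.3 [0.5204 0.0138 0.0332] [179.9663  -0.0092  76.4831] 0.02378608547329097 24.495776023250073 [0.4033 0.9006 0.1946]
44 (np.float64(320.0), np.float64(168.0)) [0.5222 0.0139 0.065 ] [0.521  0.0092 0.0668]
```

Request:
{"fn": "play_rows", "kwargs": {
  "targets": [
    {"grip":255,"linear":[0,0,-0.15],"delta_rot":[0,0,0]},
    {"grip":255,"linear":[0,0,-0.15],"delta_rot":[0,0,0]},
    {"grip":255,"linear":[0,0,-0.15],"delta_rot":[0,0,0]},
    {"grip":150,"linear":[0,0,-0.15],"delta_rot":[0,0,0]},
    {"grip":100,"linear":[0,0,-0.15],"delta_rot":[0,0,0]},
    {"grip":60,"linear":[0,0,-0.15],"delta_rot":[0,0,0]},
    {"grip":0,"linear":[0,0,-0.15],"delta_rot":[0,0,0]},
    {"grip":0,"linear":[0,0,-0.15],"delta_rot":[0,0,0]},
    {"grip":0,"linear":[0,0,-0.15],"delta_rot":[0,0,0]}
  ]
}}

```text
time: 13.25
ee_pos: [0.5201, 0.0138, 0.0313]
tcp_rot: [-180.0, 0.0, 76.5]
wrist_force: [-0.4, -0.3, -0.6]
opening: 0.0853
grasp_force: 0.0
```

Request:
{"fn": "play_rows", "kwargs": {
  "targets": [
    {"grip":0,"linear":[0,0,2],"delta_rot":[0,0,0]},
    {"grip":0,"linear":[0,0,5],"delta_rot":[0,0,0]},
    {"grip":0,"linear":[0,0,9],"delta_rot":[0,0,0]},
    {"grip":0,"linear":[0,0,13],"delta_rot":[0,0,0]},
    {"grip":0,"linear":[-1,-5,15],"delta_rot":[0,0,0]},
    {"grip":0,"linear":[-2,-10,15],"delta_rot":[0,0,0]},
    {"grip":0,"linear":[-3,-15,15],"delta_rot":[0,0,0]},
    {"grip":0,"linear":[-4,-20,15],"delta_rot":[0,0,0]},
    {"grip":0,"linear":[-5,-25,15],"delta_rot":[0,0,0]},
    {"grip":0,"linear":[-6,-30,15],"delta_rot":[0,0,0]}
  ]
}}

```text
time: 14.25
ee_pos: [0.4612, -0.2789, 0.1815]
tcp_rot: [180.0, 0.0, 76.5]
wrist_force: [0.9, -0.4, 0.6]
opening: 0.0853
grasp_force: 0.0
```

Request:
{"fn": "play_rows", "kwargs": {
  "targets": [
    {"grip":0,"linear":[0,0,0],"delta_rot":[0,0,0]},
    {"grip":0,"linear":[0,0,0],"delta_rot":[0,0,0]},
    {"grip":0,"linear":[0,0,0],"delta_rot":[0,0,0]},
    {"grip":0,"linear":[0,0,0],"delta_rot":[0,0,0]}
  ]
}}

```text
time: 14.65
ee_pos: [0.4624, -0.2759, 0.1814]
tcp_rot: [180.0, -0.0, 76.6]
wrist_force: [0.5, -0.5, -0.0]
opening: 0.0852
grasp_force: 0.0
```

```bash
python3 - <<'E'
from h import *
np.set_printoptions(precision=4,suppress=True)
s=bot.get_obs(); print(s["time"],s["ee_pos"],s["qd"],s["opening"])
ims=[]
for n,roi in(("side",(290,140,365,225)),("top",(190,140,290,215))):
    p=bot.camera(n)
    for lo,hi in((100,130),(3,20)): k,px=cap(p,lo,hi,roi); print(n,k,px,px and onz(p,px,.065),px and depth(p,px))
    x0,y0,x1,y1=roi; ims.append(cv2.resize(p["color"][y0:y1,x0:x1],(400,400),interpolation=cv2.INTER_CUBIC)[:,:,::-1])
cv2.imwrite("pics/g7.png",np.hstack(ims))
E
```

```text
14.65 [ 0.4624 -0.2759  0.1814] [ 0.2021 -0.1834  0.0073 -0.0829  0.0118 -0.0982] 0.08517948210215573
side 26 (np.float64(318.5), np.float64(162.0)) [0.5308 0.0642 0.065 ] [0.5312 0.0659 0.0644]
side 50 (np.float64(314.5), np.float64(156.0)) [0.5327 0.1208 0.065 ] [0.5567 0.2184 0.0308]
top 49 (np.float64(209.5), np.float64(168.5)) [0.5313 0.0716 0.065 ] [0.5303 0.0707 0.0685]
top 68 (np.float64(235.0), np.float64(173.0)) [0.5213 0.0152 0.065 ] [0.5197 0.0139 0.0712]
```

View pics/g7.png

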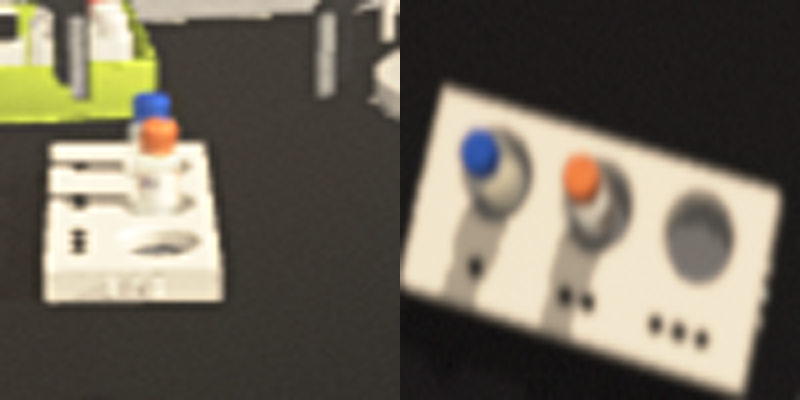

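Both vials stand upright near the centres of the right pockets (within about 4 mm), and the arm is clear of everything. I'm handing the job in.

```bash
python3 -c "
from workcell import bot
print(bot.job_done())"
```

```text
the job is handed in; nothing more can be done
None
```

I stood the blue-capped vial in pocket one, then the orange-capped vial in pocket two, let go of both, never touched the white-capped vial, and handed the job in at about 15 s; final images showed both upright, but no verdict came back.

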